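# Load the print frame and snap the exposure lamp over it

### The job

First slide the wooden print frame along the bed until its front edge is fully home against the end stop, and press it there with about 15 N for half a second. Then, with closed fingers, push the lamp by the bar behind the top of its post past its over-centre point until it snaps to the forward stop, and press it against that stop with about 15 N for half a second to check that it is locked. Push gently, never with more than 20 N on the lamp or the frame, do not knock the things standing around, and finish clear of everything.

Things in the scene. Friction and masses are not known exactly. Their poses are not given: they have to be found in the camera images.
- station: Dark steel bed plate 200 x 390 x 6 mm screwed to the bench, with two aluminium side rails (tops 18 mm above the table, 164 mm apart, 240 mm long). Origin on the table under the lamp's hinge; z up, x across the bed (along the hinge axis), y along the bed from its open end past the end stop to the lamp. The plate's open end is 300 mm before the origin.
- stop (a point): Middle of the face of the end stop (a low aluminium bar across the bed, 180 mm wide, top 24 mm above the table) that the frame meets; 17 mm above the table. Axes as for the station. The stop is rigid.
- frame: Loose pale wooden contact-printing frame with a glass window, 160 wide (x) x 200 long (y) x 22 mm thick, 0.35 to 0.65 kg; origin under its centre, y towards the stop. It lies flat on the bed plate (6 mm above the table) between the rails with 2 mm of play each side and starts 40 to 90 mm short of the stop.
- frame_front (a point): Middle of the front edge of the print frame, half-way up (17 mm above the table). Home: this edge touches the stop face, so this point lies at stop.
- frame_back (a point): Middle of the back edge of the print frame, 200 mm behind its front edge, half-way up (17 mm above the table): an upright 22 mm high face to push on, with free room behind it; it may jut past the end of the bed plate.
- hinge (a point): Centre of the lamp post's hinge, 35 mm above the table and 35 mm beyond the stop face; fixed. Axes as for the station.
- post_top (a point): Point on the lamp post's mid-line 220 mm from the hinge, level with the push bar behind it; the post (55 wide, 12 thick) ends 11 mm above. z points up the post, y out of its back, away from the frame. Parked it is 96 mm behind the hinge (station y) and 233 mm above the table; at the forward stop 33 mm before the hinge and 253 mm up; at most 255 mm between.
- bar_mount (a point): Point on the back face of the post, 6 mm behind post_top (same axes), where the push bar is mounted: a black rubber rod parallel to the hinge, 16 mm thick, 116 mm long, on two pins, its back free to push on. The pins are clamped at a different setting each time: the bar's mid-line stands 10 to 24 mm behind this point along its y. That setting is not measured: feel or see it.
- head (a point): Centre of the lamp head, a flat black panel 130 x 150 x 20 mm that sticks out of the front of the post, towards the frame; at the post it is 50 to 70 mm below post_top. Axes as for post_top.
- lamp (a joint): Post angle (rad): 0 parked, leaning 0.45 back from the frame; 0.6 at the rigid forward stop, leaning 0.15 over the frame. A spring holds it at either stop: leaving 0 takes about 5.5 to 8 N at the bar, falling to nothing at the over-centre point (0.33 to 0.42, varying with lamp mass); past it the post snaps forward by itself. The stops themselves are rigid, so the push force climbs steeply once they are met.
- jar: Bystander: closed glass jar, 66 mm across, 75 mm high; origin under its centre.
- tumbler: Bystander: green steel tumbler, 82 mm across, 158 mm high; origin under its centre.
- brush: Bystander: flat brush lying on the bench, along its x.
- adapter: Bystander: black power adapter, 85 x 50 x 32 mm; origin under its centre.

How it is judged (in metres and radians):
On the way, in this order (a step that is already met when the one before it is completed fails the run):
1. the frame is home against the stop, pressed there by the fingers with more than 10 N, while the lamp is still parked (y of frame_front in the frame of stop above -0.0025 m and horizontal distance between frame_front and stop below 0.005 m and z of frame_front in the frame of stop below 0.003 m and contact force between the fingers and frame above 10 N and value of joint lamp below 0.15 rad), for 0.3 s.
2. the lamp is at its forward stop and the fingers press it there with more than 10 N (value of joint lamp above 0.57 rad and contact force between the fingers and lamp above 10 N), for 0.3 s.
At the end, for the whole second after the job is handed in: The frame lies flat on the bed with its front edge within 2.5 mm of the stop (5 mm sideways), at rest; the lamp is released at its forward stop (joint above 0.57 rad) (y of frame_front in the frame of stop above -0.0025 m and horizontal distance between frame_front and stop below 0.005 m and z of frame_front in the frame of stop below 0.003 m and value of joint lamp above 0.57 rad and linear speed of frame below 0.01 m/s); the robot touches nothing.
It fails at once if more than 20 N on the lamp (contact force between any of the fingers, the arm and lamp above 20 N).
It fails at once if more than 20 N on the print frame (contact force between any of the fingers, the arm and frame above 20 N).
It fails at once if the print frame tipped up (angle between frame_front's own z axis and vertical above 0.12 rad).
It fails at once if a bystander knocked away by more than 20 mm (distance of any of jar, tumbler, brush, adapter from where it was at the start of the episode above 0.02 m).
It also fails if it takes over 70 s, if anything falls off the work surface, if the arm or the gripper's body presses on something with over 40 N, if the wrist force passes 120 N, or if a joint passes its speed limit or range.

### The arm

A 6-joint arm with a two-finger parallel gripper is mounted at the origin on the work surface. World frame = base frame: x ahead of the robot, y to its left, z up, the work surface at z = 0. Lengths are in mm, angles in rad, forces in N, time in s.
With the tool pointing down it reaches from about 400 to 925 mm from the base axis. Payload 12.5 kg.
Tool frame: the origin (TCP) lies at the very end of the fingers, on their centre line; the grasp point (between the pads) lies env.grip_point_offset behind it (env.grip_point_offset is the distance from the TCP to the grasp point, in mm); y points along the fingers, z is the direction in which the jaws open and shut, and the axes are right-handed (so a half turn about y gives the same grasp; the last joint's range is limited). The gripper opens to 95 mm and grips with 3 to 60 N. Pads are 20 mm wide; open, the fingers measure 119 mm over their backs; the gripper's body (75 mm by 180 mm) begins 59 mm behind the grasp point.
Start: joints at [-1.325, 0.491, 1.559, -0, 1.092, -0.106], TCP at [215.391, -586.731, 214.661] pointing down, gripper open.
Joint ranges: [-3.1, 3.1], [-0.84, 2.19], [0.05, 2.79], [-1.13, 4.28], [0.06, 2.93], [-2.69, 2.69]. Speed limits (rad/s): [2.22, 2.22, 2.79, 3.14, 3.14, 3.14].

### API

Orientations are given as [roll, pitch, yaw] about the fixed x, y, z axes, in that order (R = Rz(yaw) Ry(pitch) Rx(roll)).
In Python, from cell import readout, read_camera, env, nets gives the robot as it stands.
- The arm moves only by the tool apply_moves, never from a script. Its argument "increments" is a list of rows, each a list of 3 entries, a list of its own where there are three numbers: the shift along the tool's x, y, z in cm, then the turn, a rotation vector about the tool's x, y, z in degrees, then the finger opening in cm, from 0 to 9.51. A call has exactly 5 rows; each row shifts and turns the pose as measured when the row begins, along the tool's axes as they then stand; what a row does not reach is not made up. A row lasts 1/8 s, in which the tool goes at most 62.5 mm and 10.7 degrees, less where a joint would pass 70% of its speed; a pose out of reach is approached as far as the arm can. A call with a gripper value outside its range is refused whole. The fingers move at their own pace and stop on an object; the grip force is fixed at half the most. Time passes only in rows, so rows that do not move let the fingers close, or fill a call up. It gives the time, the measured TCP pose, the force and the opening at its end, in the units of the state.
- readout.state(): the state, without advancing time (a new reading comes with each control period).
- read_camera(name): name is "side" or "top" or "wrist"; returns a dict with "img" (400x640x3 uint8, red, green, blue), "vfov" (degrees; the focal length in pixels is half the picture's height over the tangent of half this angle, whatever the lens; pixels are square), "cx", "cy" (the principal point, pixels), "distortion" ([k1, k2, p1, p2, k3] as OpenCV has them; the pictures are not rectified), "rvec" (rotation vector, rad) and "tvec" (3), from world to camera coordinates, as OpenCV has them; the wrist camera has in their place "mount" (4x4, takes a point from camera to tool coordinates, whose origin is the TCP and whose axes are the tool frame's). Camera axes: x right, y down, z forward; pixel columns grow to the right and rows downward; lengths in mm; the calibration is good to about 2 mm. A picture is of the moment at which its call begins: read the wrist's pose just before it. There is no depth.
- env.job_done(): hands the job in, once; it reports no verdict.
Trained networks look in a picture, given as the dict that the camera call returned (one of the last four; its "shot" number tells which), for a name from the list of things; names that differ only in an ending like _2 or _b are one class to them, and where a whole thing is asked for, a point or a joint stands for the part that bears it (a point fixed in the world has none). Each returns a list of dicts, best first, with "confidence" (0 to 1); they miss things now and then, are a little off and sometimes report something else, mostly with a low value. They report only what shows in the picture. A call takes as long as a camera call.
- nets.look_for(picture, thing): "point" ([x, y, z] in mm, in the coordinates of the camera as it stood for that picture, good to about 4 mm: the middle of the surface that is visible of it).
- nets.mark_of(picture, thing): "point" ([x, y, z] in mm, in the coordinates of the camera as it stood for that picture, good to about 4 mm: a listed point, or the origin of a listed thing).
The state is a dict: "t": time; "joints": joint angles; "qvel": joint speeds; "tau": joint torques, N m; "eef_pos": TCP position; "tcp_rot": TCP orientation; "ft_force": force on the tool from outside, world axes, zero at the start; "moment": the same for the moment, N m; "opening": opening from 0.0 (shut) to 1.0 (fully open).
Only numpy, scipy, OpenCV 4.12 (cv2) and the standard library are available. Lean on these libraries where they do the work, as an engineer would, in place of code of your own. Each camera call takes 0.05 s, during which the arm holds its last target. There are 200 camera calls.

## Working session

There is one attempt and no reset: what is moved stays moved. The work goes in short steps, Python scripts to look and compute and a tool call to move; the robot and the scene stay as the last step left them, time stands still between calls to the robot, and variables do not carry over. Pictures are saved under pics/ and viewed, about 8 in all and at most 12, crops included, and the job is handed in when it is done.

Besides the shell and the picture viewer there is one more tool, called after "Call:" as a command line: name --argument value ..., lists and objects as JSON in quotes. apply_moves: Moves the arm, as the interface text tells. Its arguments: {"type":"object","properties":{"increments":{"type":"array"}},"required":["increments"]}

```bash
mkdir -p pics; ls
cat > h.py <<'E'
import numpy as np, cv2
from cell import readout, read_camera, env, nets
from scipy.spatial.transform import Rotation as Ro
def toolT():
    s=readout.state(); T=np.eye(4); T[:3,:3]=Ro.from_euler('xyz',s['tcp_rot']).as_matrix(); T[:3,3]=s['eef_pos']; return T
def camT(p,T=None):
    if 'mount' in p: return T@np.array(p['mount'])
    R=cv2.Rodrigues(np.array(p['rvec'],float))[0]; M=np.eye(4); M[:3,:3]=R.T; M[:3,3]=-R.T@np.array(p['tvec']).ravel(); return M
def save(p,n): cv2.imwrite('pics/'+n+'.png',cv2.cvtColor(p['img'],cv2.COLOR_RGB2BGR))
def w(M,pt): return (M@np.r_[pt,1])[:3]
E
python3 - <<'E'
from h import *
s=readout.state(); print({k:np.round(v,3) for k,v in s.items()}); print(env.grip_point_offset)
ims=[]
for c in ['side','top']:
    p=read_camera(c); M=camT(p); save(p,c+'0'); print(c,M[:3,3].round(),p['vfov'])
    ims.append(p['img'])
    for t in ['station','stop','frame','frame_front','frame_back','hinge','post_top','bar_mount','head','jar','tumbler','brush','adapter']:
        r=nets.mark_of(p,t)
        print(t,[(w(M,d['point']).round().tolist(),round(d['confidence'],2)) for d in r[:2]])
E
```

```text
pics
{'t': np.float64(0.0), 'joints': array([-1.325,  0.492,  1.559, -0.   ,  1.092, -0.106]), 'qvel': array([ 0.   ,  0.001, -0.001, -0.001,  0.   , -0.001]), 'tau': array([-0.0000e+00, -6.1265e+01, -2.5819e+01,  6.9000e-02,  4.8000e-02,
       -0.0000e+00]), 'eef_pos': array([ 215.331, -586.468,  214.053]), 'tcp_rot': array([-1.572,  0.   , -2.79 ]), 'ft_force': array([-1.007, -0.351,  0.114]), 'moment': array([ 0.028,  0.049, -0.023]), 'opening': np.float64(0.999)}
18.8
side [878. 682. 859.] 56.92646662802134
station [([504.0, 112.0, 2.0], 0.68), ([595.0, 446.0, 2.0], 0.32)]
stop [([497.0, 78.0, 19.0], 0.98)]
frame [([457.0, -95.0, 7.0], 0.82)]
frame_front [([476.0, 1.0, 16.0], 0.59)]
frame_back [([430.0, -194.0, 20.0], 0.82)]
hinge [([505.0, 110.0, 35.0], 0.86), ([502.0, 114.0, 0.0], 0.57)]
post_top []
bar_mount [([526.0, 211.0, 235.0], 0.6), ([457.0, -95.0, 7.0], 0.3)]
head [([503.0, 118.0, 228.0], 0.92)]
jar [([644.0, -105.0, -2.0], 0.97), ([457.0, -94.0, 6.0], 0.6)]
tumbler [([594.0, 449.0, 2.0], 0.62), ([502.0, 120.0, 225.0], 0.48)]
brush [([701.0, 190.0, 2.0], 0.86)]
adapter [([509.0, -410.0, 5.0], 0.68), ([525.0, 216.0, 229.0], 0.6)]
top [ 481.   19. 1338.] 52.769300121380425
station [([495.0, 77.0, 17.0], 0.72), ([500.0, 110.0, 2.0], 0.71)]
stop [([499.0, 79.0, 18.0], 0.64)]
frame [([454.0, -94.0, 9.0], 0.95)]
frame_front [([474.0, 4.0, 17.0], 0.88)]
frame_back [([434.0, -190.0, 16.0], 0.61)]
hinge []
post_top [([526.0, 204.0, 228.0], 0.92)]
bar_mount [([523.0, 217.0, 229.0], 0.57)]
head [([505.0, 112.0, 224.0], 0.76)]
jar [([651.0, -105.0, 2.0], 0.75)]
tumbler [([596.0, 450.0, -1.0], 0.8), ([431.0, -193.0, 17.0], 0.26)]
brush [([701.0, 192.0, -1.0], 0.7)]
adapter [([508.0, -409.0, -1.0], 0.65)]
```

View pics/side0.png

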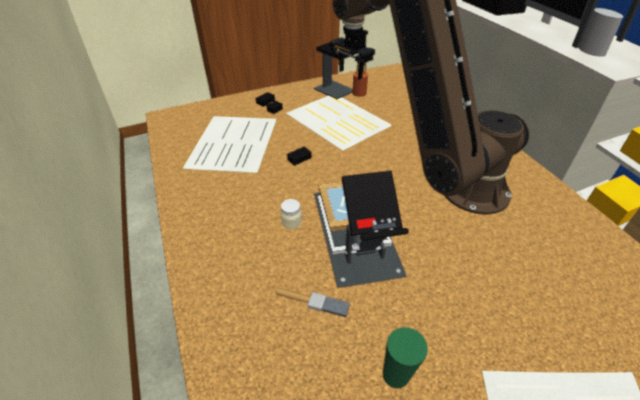

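View pics/top0.png

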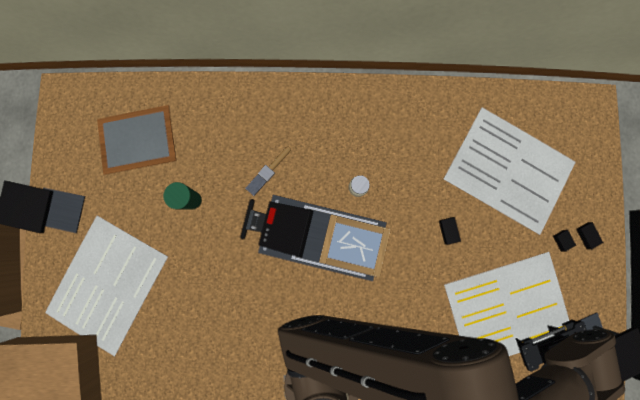

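The overviews agree with the nets. The top view has the frame at about (355,245), the lamp at (285,230) with its bar at (247,220), and the jar at (360,185). The side view shows the lamp parked. I get a bed direction of about (0.236, 0.972), the frame about 79 mm short of the stop, and the path behind it clear. Next I'll move behind the frame.

```bash
cat >> h.py <<'E'
U=np.array([.236,.972,0]);U/=np.linalg.norm(U);V=np.array([U[1],-U[0],0]);Z=np.array([0,0,1.])
def plan(pos,op=0,n=None,R=None,step=50):
    T=toolT(); R1=np.c_[-U,-Z,V] if R is None else R; R0=T[:3,:3]; d=np.array(pos)-T[:3,3]
    rv=Ro.from_matrix(R0.T@R1).as_rotvec(degrees=True)
    if n is None: n=int(np.ceil(max(np.linalg.norm(d)/step,np.linalg.norm(rv)/9.5))); n=-(-n//5)*5
    rows=[]
    for i in range(n):
        Ri=R0@Ro.from_rotvec(rv*i/n,degrees=True).as_matrix()
        rows.append([[round(float(x),2) for x in Ri.T@d/n/10],[round(float(x),1) for x in rv/n],op])
    for i in range(0,n,5): print(rows[i:i+5])
def st():
    s=readout.state(); O=np.array([505,110,0.])
    p=s['eef_pos']-O; f=s['ft_force']; print('t',round(float(s['t']),2),'pos',s['eef_pos'].round(1),'st',(p@U).round(1),(p@V).round(1),'F u,v,z',(f@U).round(1),(f@V).round(1),f[2].round(1),'rot',s['tcp_rot'].round(3),'op',s['opening'].round(2))
E
python3 - <<'E'
from h import *
st(); plan([419,-245,110])
E
```

```text
Traceback (most recent call last):
  File "h.py", line 23, in st
    p=s['eef_pos']-O; f=s['ft_force']; print('t',round(float(s['t']),2),'pos',s['eef_pos'].round(1),'st',(p@U).round(1),(p@V).round(1),'F u,v,z',(f@U).round(1),(f@V).round(1),f[2].round(1),'rot',s['tcp_rot'].round(3),'op',s['opening'].round(2))
                                                                                                                                                                                                                              ^^^^^^^^^^^^^^^^^^
AttributeError: 'float' object has no attribute 'round'
```

```bash
sed -i "s/s\['opening'\].round(2)/round(float(s['opening']),2)/; s/f\[2\].round(1)/round(float(f[2]),1)/; s/(p@U).round(1)/round(float(p@U),1)/;s/(p@V).round(1)/round(float(p@V),1)/;s/(f@U).round(1)/round(float(f@U),1)/;s/(f@V).round(1)/round(float(f@V),1)/;s/s\['eef_pos'\].round(1)/np.round(s['eef_pos'],1)/;s/s\['tcp_rot'\].round(3)/np.round(s['tcp_rot'],3)/" h.py
sed -i "s/p=s\['eef_pos'\]-O; f=s\['ft_force'\]/p=np.array(s['eef_pos'])-O; f=np.array(s['ft_force'])/" h.py
python3 - <<'E'
from h import *
st(); plan([419,-245,110])
E
```

```text
t 1.4 pos [ 215.4 -586.8  214.7] st -745.4 -117.1 F u,v,z 0.7 0.0 0.3 rot [-1.571 -0.    -2.79 ] op 1.0
[[[-3.09, 1.05, -2.51], [-0.0, -5.6, 0.0], 0], [[-3.32, 1.05, -2.19], [-0.0, -5.6, 0.0], 0], [[-3.52, 1.05, -1.86], [-0.0, -5.6, 0.0], 0], [[-3.68, 1.05, -1.5], [-0.0, -5.6, 0.0], 0], [[-3.81, 1.05, -1.14], [-0.0, -5.6, 0.0], 0]]
[[[-3.91, 1.05, -0.76], [-0.0, -5.6, 0.0], 0], [[-3.96, 1.05, -0.37], [-0.0, -5.6, 0.0], 0], [[-3.98, 1.05, 0.02], [-0.0, -5.6, 0.0], 0], [[-3.96, 1.05, 0.41], [-0.0, -5.6, 0.0], 0], [[-3.9, 1.05, 0.79], [-0.0, -5.6, 0.0], 0]]
```

Call:
apply_moves --increments '[[[-3.1,1.0,-2.5],[0,-5.6,0],0],[[-3.3,1.0,-2.2],[0,-5.6,0],0],[[-3.5,1.0,-1.9],[0,-5.6,0],0],[[-3.7,1.0,-1.5],[0,-5.6,0],0],[[-3.8,1.0,-1.1],[0,-5.6,0],0]]'

```text
t: 2.02
eef_pos: [317.8, -413.0, 163.5]
tcp_rot: [-1.568, -0.001, -2.29]
ft_force: [-0.5, -0.8, -0.5]
opening: 0.529
```

Call:
apply_moves --increments '[[[-3.9,1.0,-0.8],[0,-5.6,0],0],[[-4.0,1.0,-0.4],[0,-5.6,0],0],[[-4.0,1.0,0],[0,-5.6,0],0],[[-4.0,1.0,0.4],[0,-5.6,0],0],[[-3.9,1.0,0.8],[0,-5.6,0],0]]'

```text
t: 2.65
eef_pos: [420.0, -234.1, 112.4]
tcp_rot: [-1.567, -0.004, -1.786]
ft_force: [0.6, -0.6, -0.4]
opening: 0.023
```

Run:
```python
from h import *
st(); T=toolT(); p=read_camera('wrist'); save(p,'w1'); M=camT(p,T); print(np.array(p['mount']).round(2),p['vfov'])
O=np.array([505,110,0.])
def rep(p,M,ts):
  for t in ts:
    for d in nets.mark_of(p,t)[:1]: x=w(M,d['point']); print(t,x.round(1),'st',((x-O)@U).round(1),((x-O)@V).round(1),round(d['confidence'],2))
rep(p,M,['frame','frame_front','frame_back','stop','station'])
p=read_camera('top'); rep(p,camT(p),['frame','frame_front','frame_back','stop','station'])
st(); plan([419,-245,60])
```

```text
t 2.65 pos [ 420.  -234.1  112.4] st -354.4 -1.4 F u,v,z -0.4 0.7 -0.4 rot [-1.567 -0.004 -1.786] op 0.02
[[ 0.0000e+00  9.6000e-01  2.8000e-01 -8.0990e+01]
 [ 0.0000e+00 -2.8000e-01  9.6000e-01 -1.7063e+02]
 [ 1.0000e+00 -0.0000e+00 -0.0000e+00  1.1000e-01]
 [ 0.0000e+00  0.0000e+00  0.0000e+00  1.0000e+00]] 62.725573410321964
frame [454.7 -96.6   8.5] st -212.7 -0.1 0.83
frame_back [ 436.6 -190.3   15.7] st -308.0 4.3 0.66
frame [452.4 -92.5   8.8] st -209.2 -3.4 0.88
frame_front [477.8   7.2  15.6] st -106.4 -2.2 0.88
frame_back [ 431.3 -191.5   16.1] st -310.3 -0.5 0.76
station [502.2 111.7   3.3] st 1.0 -3.1 0.94
t 3.25 pos [ 419.1 -235.7  112.6] st -356.2 -1.9 F u,v,z 0.4 0.4 0.3 rot [-1.567 -0.004 -1.79 ] op 0.01
[[[0.18, 1.05, 0.03], [-0.0, 0.2, 0.0], 0], [[0.18, 1.05, 0.04], [-0.0, 0.2, 0.0], 0], [[0.18, 1.05, 0.04], [-0.0, 0.2, 0.0], 0], [[0.18, 1.05, 0.04], [-0.0, 0.2, 0.0], 0], [[0.18, 1.05, 0.04], [-0.0, 0.2, 0.0], 0]]
```

Call:
apply_moves --increments '[[[0,2.6,0.05],[0,0.5,0],0],[[0,2.6,0.05],[0,0.5,0],0],[[0,2.6,0.05],[0,0,0],0],[[0,1.5,0],[0,0,0],0],[[0,0.5,0],[0,0,0],0]]'

```text
t: 3.88
eef_pos: [421.2, -238.5, 12.8]
tcp_rot: [-1.564, -0.005, -1.811]
ft_force: [0.4, 0.7, 1.0]
opening: 0.002
```

Run:
```python
from h import *
st(); T=toolT(); p=read_camera('wrist'); save(p,'w2')
```

```text
t 3.88 pos [ 421.2 -238.5   12.8] st -358.4 0.8 F u,v,z 0.8 0.2 1.0 rot [-1.564 -0.005 -1.811] op 0.0
```

View pics/w2.png

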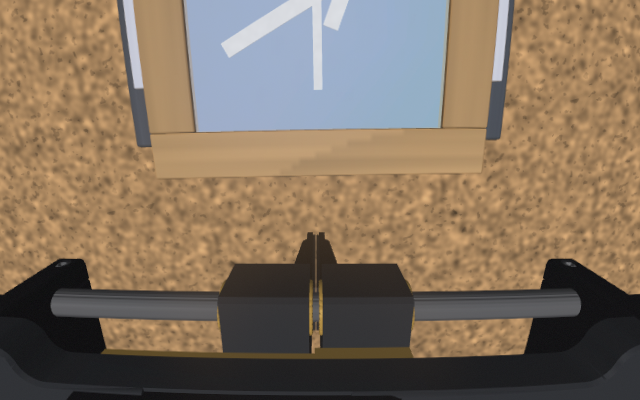

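The fingertips at (315,235) are centred on the frame's back edge (row 177, columns 155 to 483, so its middle is at 319). I'll approach slowly.

Call:
apply_moves --increments '[[[-0.6,0,0],[0,0,0],0],[[-0.6,0,0],[0,0,0],0],[[-0.6,0,0],[0,0,0],0],[[-0.6,0,0],[0,0,0],0],[[-0.4,0,0],[0,0,0],0]]'

```text
t: 4.55
eef_pos: [429.0, -209.8, 14.4]
tcp_rot: [-1.561, -0.006, -1.811]
ft_force: [-0.4, 0.1, 0.7]
opening: 0.007
```

Call:
apply_moves --increments '[[[-0.25,0,0],[0,0,0],0],[[-0.25,0,0],[0,0,0],0],[[-0.25,0,0],[0,0,0],0],[[-0.25,0,0],[0,0,0],0],[[-0.25,0,0],[0,0,0],0]]'

```text
t: 5.18
eef_pos: [432.5, -197.4, 14.4]
tcp_rot: [-1.56, -0.007, -1.811]
ft_force: [-0.6, -1.9, 1.0]
opening: 0.005
```

```bash
python3 -c "
from h import *
st()"
```

```text
t 5.17 pos [ 432.5 -197.4   14.4] st -315.9 2.0 F u,v,z -2.0 -0.2 1.0 rot [-1.56  -0.007 -1.811] op 0.0
```

Call:
apply_moves --increments '[[[-0.35,0,-0.02],[0,0,0],0],[[-0.5,0,-0.02],[0,0,0],0],[[-0.5,0,-0.02],[0,0,0],0],[[-0.5,0,-0.02],[0,0,0],0],[[-0.5,0,-0.02],[0,0,0],0]]'

```text
t: 5.8
eef_pos: [437.6, -173.1, 14.4]
tcp_rot: [-1.56, -0.007, -1.811]
ft_force: [-1.0, -3.9, 1.3]
opening: 0.002
```

Call:
apply_moves --increments '[[[-0.5,0,-0.02],[0,0,0],0],[[-0.5,0,-0.02],[0,0,0],0],[[-0.5,0,-0.02],[0,0,0],0],[[-0.5,0,-0.02],[0,0,0],0],[[-0.35,0,0],[0,0,0],0]]'

```text
t: 6.42
eef_pos: [442.8, -148.4, 14.4]
tcp_rot: [-1.559, -0.007, -1.811]
ft_force: [-0.6, -3.6, 2.8]
opening: 0.004
```

Run:
```python
from h import *
st(); O=np.array([505,110,0.])
p=read_camera('top'); M=camT(p)
for t in ['frame','frame_front','frame_back','stop','station']:
    for d in nets.mark_of(p,t)[:1]: x=w(M,d['point']); print(t,x.round(1),'st',((x-O)@U).round(1),((x-O)@V).round(1),round(d['confidence'],2))
```

```text
t 6.42 pos [ 442.8 -148.4   14.4] st -265.8 0.6 F u,v,z -3.6 0.3 2.8 rot [-1.559 -0.007 -1.811] op 0.0
frame [469.4 -38.2   9.2] st -152.4 0.4 0.87
frame_front [491.   59.7  16.9] st -52.2 -1.7 0.96
frame_back [ 443.9 -134.8   15.4] st -252.2 -1.6 0.8
```

Call:
apply_moves --increments '[[[-0.25,0,0],[0,0,0],0],[[-0.25,0,0],[0,0,0],0],[[-0.2,0,0],[0,0,0],0],[[-0.2,0,0],[0,0,0],0],[[-0.15,0,0],[0,0,0],0]]'

```text
t: 7.35
eef_pos: [445.3, -138.3, 14.2]
tcp_rot: [-1.559, -0.007, -1.812]
ft_force: [-0.5, -3.4, 1.3]
opening: 0.007
```

Call:
apply_moves --increments '[[[-0.08,0,0],[0,0,0],0],[[-0.08,0,0],[0,0,0],0],[[-0.08,0,0],[0,0,0],0],[[-0.08,0,0],[0,0,0],0],[[-0.08,0,0],[0,0,0],0]]'

```text
t: 7.98
eef_pos: [446.4, -134.2, 14.2]
tcp_rot: [-1.559, -0.007, -1.812]
ft_force: [-0.6, -3.3, 0.9]
opening: 0.003
```

Call:
apply_moves --increments '[[[-0.07,0,0],[0,0,0],0],[[-0.07,0,0],[0,0,0],0],[[-0.07,0,0],[0,0,0],0],[[-0.07,0,0],[0,0,0],0],[[-0.07,0,0],[0,0,0],0]]'

```text
t: 8.6
eef_pos: [447.3, -130.6, 14.2]
tcp_rot: [-1.559, -0.007, -1.812]
ft_force: [-1.0, -3.5, 1.2]
opening: 0.006
```

Call:
apply_moves --increments '[[[-0.06,0,0],[0,0,0],0],[[-0.06,0,0],[0,0,0],0],[[-0.06,0,0],[0,0,0],0],[[-0.06,0,0],[0,0,0],0],[[-0.06,0,0],[0,0,0],0]]'

```text
t: 9.22
eef_pos: [449.2, -128.6, 14.3]
tcp_rot: [-1.556, -0.008, -1.811]
ft_force: [0.5, -7.1, -1.2]
opening: 0.006
```

Call:
apply_moves --increments '[[[-0.06,0,0],[0,0,0],0],[[-0.06,0,0],[0,0,0],0],[[-0.06,0,0],[0,0,0],0],[[-0.06,0,0],[0,0,0],0],[[-0.06,0,0],[0,0,0],0]]'

```text
t: 9.85
eef_pos: [449.8, -128.5, 14.3]
tcp_rot: [-1.555, -0.011, -1.811]
ft_force: [-3.9, -11.7, 2.1]
opening: 0.008
```

```bash
python3 -c "
from h import *
st()"
```

```text
t 9.85 pos [ 449.8 -128.5   14.3] st -244.8 2.6 F u,v,z -12.3 -1.0 2.1 rot [-1.555 -0.011 -1.811] op 0.01
```

Call:
apply_moves --increments '[[[-0.06,0,0],[0,0,0],0],[[-0.06,0,0],[0,0,0],0],[[-0.06,0,0],[0,0,0],0],[[-0.06,0,0],[0,0,0],0],[[-0.06,0,0],[0,0,0],0]]'

```text
t: 10.48
eef_pos: [449.7, -128.5, 14.3]
tcp_rot: [-1.556, -0.014, -1.81]
ft_force: [-4.5, -11.0, 0.5]
opening: 0.003
```

```bash
python3 -c "
from h import *
st()"
```

```text
t 10.47 pos [ 449.7 -128.5   14.3] st -244.8 2.6 F u,v,z -11.7 -1.7 0.5 rot [-1.556 -0.014 -1.81 ] op 0.0
```

The force holds steady at about 12 N for a 0.6 mm shift, roughly 20 N/mm. A shift of 0.75 mm should give about 15 N.

Call:
apply_moves --increments '[[[-0.075,0,0],[0,0,0],0],[[-0.075,0,0],[0,0,0],0],[[-0.075,0,0],[0,0,0],0],[[-0.075,0,0],[0,0,0],0],[[-0.075,0,0],[0,0,0],0]]'

```text
t: 11.1
eef_pos: [449.8, -128.6, 14.3]
tcp_rot: [-1.556, -0.017, -1.81]
ft_force: [-4.6, -13.2, 1.4]
opening: 0.003
```

Run:
```python
from h import *
st(); O=np.array([505,110,0.])
p=read_camera('top'); M=camT(p)
for t in ['frame','frame_front','frame_back','stop','station','head','post_top','bar_mount']:
    for d in nets.mark_of(p,t)[:1]: x=w(M,d['point']); print(t,x.round(1),'st',((x-O)@U).round(1),((x-O)@V).round(1),round(d['confidence'],2))
cv2.imwrite('pics/top3.png',cv2.cvtColor(cv2.resize(p['img'][170:300,210:420],None,fx=3.5,fy=3.5,interpolation=cv2.INTER_CUBIC),cv2.COLOR_RGB2BGR))
st()
```

```text
t 11.1 pos [ 449.8 -128.6   14.3] st -244.9 2.6 F u,v,z -13.9 -1.3 1.4 rot [-1.556 -0.017 -1.81 ] op 0.0
frame [473.4 -15.1   8.5] st -129.0 -1.2 0.95
frame_front [494.6  79.8  15.6] st -31.8 -2.9 0.96
frame_back [ 452.4 -116.1   14.6] st -232.2 2.3 0.68
station [502.6 110.5 223. ] st -0.1 -2.4 0.55
head [504.9 114.3 224.1] st 4.2 -1.1 0.57
post_top [524.4 202.8 226.4] st 94.7 -3.0 0.71
bar_mount [521.1 214.4 226.6] st 105.2 -8.9 0.94
t 11.55 pos [ 449.8 -128.6   14.3] st -244.9 2.6 F u,v,z -14.4 -0.7 0.6 rot [-1.556 -0.017 -1.81 ] op 0.01
```

View pics/top3.png

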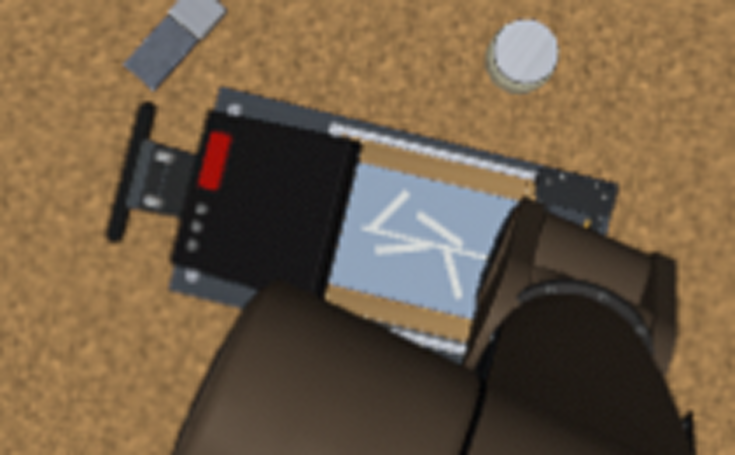

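The frame is home. The nets put its front at st y of about -32 mm (the stop is at about -35), it no longer moves as the force rises from 12 to 14 N, and in the crop its sides run parallel to the rails. The bar shows behind the lamp at crop (130,170). I'll back off, rise and go round behind the lamp.

Run:
```python
from h import *
O=np.array([505,110,0.])
import h
A=O+U*-290+Z*330; B=O+U*180+Z*330
plan(O+U*-290+Z*330,n=10)
T=toolT(); T[:3,3]=A; T[:3,:3]=np.c_[-U,-Z,V]; h.toolT=lambda:T
plan(B,n=10)
```

```text
[[[0.5, -3.15, 0.02], [-0.1, -0.0, 0.1], 0], [[0.5, -3.15, 0.02], [-0.1, -0.0, 0.1], 0], [[0.49, -3.15, 0.01], [-0.1, -0.0, 0.1], 0], [[0.49, -3.15, 0.01], [-0.1, -0.0, 0.1], 0], [[0.48, -3.15, 0.0], [-0.1, -0.0, 0.1], 0]]
[[[0.48, -3.15, -0.0], [-0.1, -0.0, 0.1], 0], [[0.47, -3.15, -0.01], [-0.1, -0.0, 0.1], 0], [[0.47, -3.15, -0.01], [-0.1, -0.0, 0.1], 0], [[0.46, -3.16, -0.02], [-0.1, -0.0, 0.1], 0], [[0.46, -3.16, -0.02], [-0.1, -0.0, 0.1], 0]]
[[[-4.7, 0.0, 0.0], [0.0, 0.0, 0.0], 0], [[-4.7, 0.0, 0.0], [0.0, 0.0, 0.0], 0], [[-4.7, 0.0, 0.0], [0.0, 0.0, 0.0], 0], [[-4.7, 0.0, 0.0], [0.0, 0.0, 0.0], 0], [[-4.7, 0.0, 0.0], [0.0, 0.0, 0.0], 0]]
[[[-4.7, 0.0, 0.0], [0.0, 0.0, 0.0], 0], [[-4.7, 0.0, 0.0], [0.0, 0.0, 0.0], 0], [[-4.7, 0.0, 0.0], [0.0, 0.0, 0.0], 0], [[-4.7, 0.0, 0.0], [0.0, 0.0, 0.0], 0], [[-4.7, 0.0, 0.0], [0.0, 0.0, 0.0], 0]]
```

Call:
apply_moves --increments '[[[0.3,0,0],[0,0,0],0],[[2.0,0,0],[0,0,0],0],[[2.5,-0.5,0],[0,0,0],0],[[0,-5,0],[0,0,0],0],[[0,-5,0],[0,0,0],0]]'

```text
t: 12.18
eef_pos: [435.3, -173.0, 119.0]
tcp_rot: [-1.565, -0.013, -1.81]
ft_force: [-0.6, 0.5, 0.6]
opening: 0.006
```

Call:
apply_moves --increments '[[[0,-5,0],[0,0,0],0],[[0,-5,0],[0,0,0],0],[[0,-5,0],[0,0,0],0],[[0,-5,0],[0,0,0],0],[[0,-1.5,0],[0,0,0],0]]'

```text
t: 12.8
eef_pos: [433.6, -168.1, 343.3]
tcp_rot: [-1.563, -0.011, -1.809]
ft_force: [-0.0, -0.2, -0.6]
opening: 0.003
```

Run:
```python
from h import *
st(); O=np.array([505,110,0.]); plan(O+U*180+Z*335)
p=read_camera('top'); M=camT(p)
for t in ['frame','frame_front','frame_back']:
    for d in nets.mark_of(p,t)[:1]: x=w(M,d['point']); print(t,x.round(1),'st',((x-O)@U).round(1),((x-O)@V).round(1),round(d['confidence'],2))
```

```text
t 12.8 pos [ 433.6 -168.1  343.3] st -287.1 -3.7 F u,v,z -0.2 0.0 -0.6 rot [-1.563 -0.011 -1.809] op 0.0
[[[-4.67, 0.03, 0.04], [-0.0, -0.0, 0.1], 0], [[-4.67, 0.04, 0.04], [-0.0, -0.0, 0.1], 0], [[-4.67, 0.04, 0.04], [-0.0, -0.0, 0.1], 0], [[-4.67, 0.05, 0.04], [-0.0, -0.0, 0.1], 0], [[-4.67, 0.05, 0.04], [-0.0, -0.0, 0.1], 0]]
[[[-4.67, 0.06, 0.04], [-0.0, -0.0, 0.1], 0], [[-4.67, 0.06, 0.04], [-0.0, -0.0, 0.1], 0], [[-4.67, 0.07, 0.04], [-0.0, -0.0, 0.1], 0], [[-4.67, 0.07, 0.04], [-0.0, -0.0, 0.1], 0], [[-4.67, 0.08, 0.04], [-0.0, -0.0, 0.1], 0]]
frame [474.3 -14.3   7.3] st -128.0 -0.5 0.86
frame_front [494.1  81.   16.2] st -30.7 -3.7 0.77
frame_back [ 452.2 -119.5   13.9] st -235.5 2.8 0.61
```

Call:
apply_moves --increments '[[[-4.7,0,0.04],[0,0,0],0],[[-4.7,0,0.04],[0,0,0],0],[[-4.7,0,0.04],[0,0,0.2],0],[[-4.7,0,0.04],[0,0,0.2],0],[[-4.7,0,0.04],[0,0,0.2],0]]'

```text
t: 13.62
eef_pos: [490.4, 64.5, 329.8]
tcp_rot: [-1.58, 0.0, -1.815]
ft_force: [0.4, -1.3, -1.4]
opening: 0.003
```

Call:
apply_moves --increments '[[[-4.7,0,0.04],[0,0,0],0],[[-4.7,0,0.04],[0,0,0],0],[[-4.7,0,0.04],[0,0,0],0],[[-4.7,0,0.04],[0,0,0],0],[[-4.5,0,0],[0,0,0],0]]'

```text
t: 14.25
eef_pos: [547.5, 298.3, 320.0]
tcp_rot: [-1.593, -0.006, -1.815]
ft_force: [0.5, -0.2, -0.0]
opening: 0.003
```

Run:
```python
from h import *
st(); O=np.array([505,110,0.])
T=toolT();p=read_camera('wrist'); M=camT(p,T); save(p,'w4')
for t in ['hinge','post_top','bar_mount','head']:
    for d in nets.mark_of(p,t)[:1]: x=w(M,d['point']); print(t,x.round(1),'st',((x-O)@U).round(1),((x-O)@V).round(1),round(d['confidence'],2))
plan(O+U*178+Z*207)
```

```text
t 14.25 pos [547.5 298.3 320. ] st 193.0 -3.2 F u,v,z -0.1 0.5 -0.0 rot [-1.593 -0.006 -1.815] op 0.0
hinge [ 650.2 -104.6   -3. ] st -174.3 191.7 0.45
[[[0.25, 2.27, 0.11], [0.2, -0.1, 0.1], 0], [[0.25, 2.27, 0.1], [0.2, -0.1, 0.1], 0], [[0.25, 2.27, 0.09], [0.2, -0.1, 0.1], 0], [[0.26, 2.27, 0.08], [0.2, -0.1, 0.1], 0], [[0.26, 2.27, 0.07], [0.2, -0.1, 0.1], 0]]
```

View pics/w4.png

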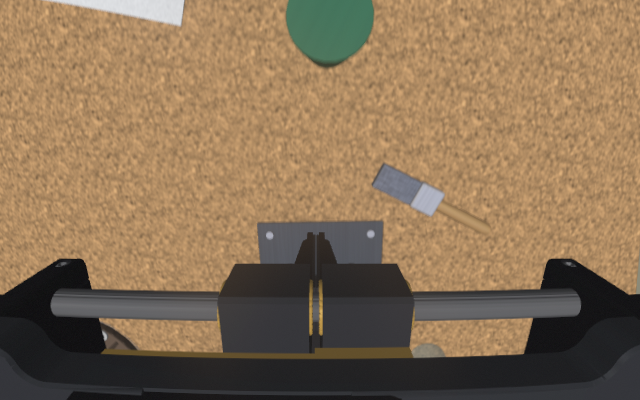

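The wrist view shows the lamp's plate end (row 222) below the fingers and the tumbler at (330,20), well ahead. The way down behind the bar is free.

Call:
apply_moves --increments '[[[0.25,2.3,0.1],[0.3,0,0],0],[[0.25,2.3,0.1],[0.3,0,0],0],[[0.25,2.3,0.1],[0.3,0,0],0],[[0.25,2.3,0.1],[0.3,0,0],0],[[0.25,2.3,0.1],[0,0,0],0]]'

```text
t: 15.12
eef_pos: [547.4, 275.8, 203.6]
tcp_rot: [-1.569, -0.005, -1.821]
ft_force: [0.1, -0.5, -0.4]
opening: 0.006
```

Run:
```python
from h import *
st(); O=np.array([505,110,0.]); plan(O+U*160+Z*203)
p=read_camera('side'); M=camT(p)
im=p['img']; cv2.imwrite('pics/side5.png',cv2.cvtColor(cv2.resize(im[120:300,250:480],None,fx=3.3,fy=3.3,interpolation=cv2.INTER_CUBIC),cv2.COLOR_RGB2BGR))
```

```text
t 15.12 pos [547.4 275.8 203.6] st 171.2 2.1 F u,v,z -0.5 0.2 -0.4 rot [-1.569 -0.005 -1.821] op 0.01
[[[0.22, 0.01, -0.04], [-0.0, -0.1, 0.1], 0], [[0.22, 0.01, -0.04], [-0.0, -0.1, 0.1], 0], [[0.22, 0.01, -0.04], [-0.0, -0.1, 0.1], 0], [[0.22, 0.01, -0.04], [-0.0, -0.1, 0.1], 0], [[0.22, 0.01, -0.04], [-0.0, -0.1, 0.1], 0]]
```

View pics/side5.png

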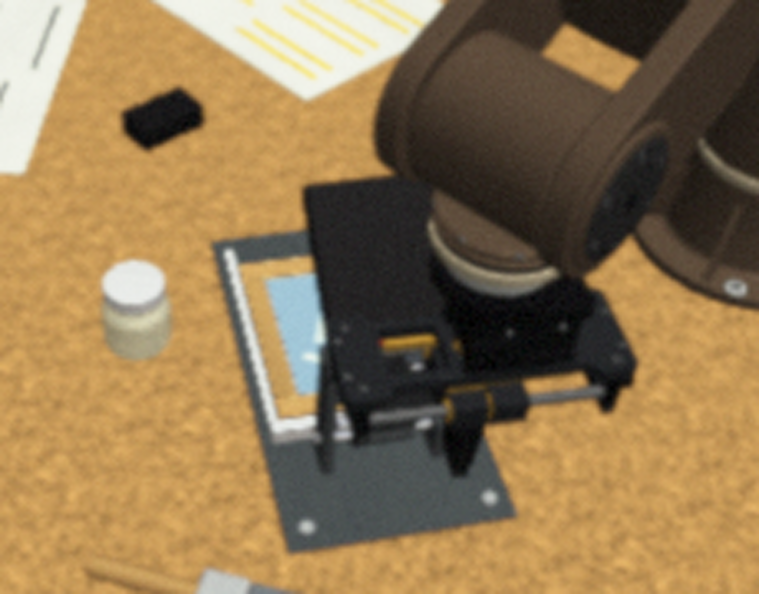

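The gripper stands behind the lamp, with the fingertips at crop (460,450). The head is still parked, the frame is home, and there is no force yet. I'll feel for the bar.

Call:
apply_moves --increments '[[[0,0,0],[0,0,0],0],[[-0.7,0,0],[0,0,0],0],[[-0.7,0,0],[0,0,0],0],[[-0.5,0,0],[0,0,0],0],[[-0.2,0,0],[0,0,0],0]]'

```text
t: 15.8
eef_pos: [552.7, 295.9, 203.1]
tcp_rot: [-1.57, -0.006, -1.823]
ft_force: [-0.4, -0.1, 0.6]
opening: 0.007
```

```bash
python3 -c "
from h import *
st()"
```

```text
t 15.8 pos [552.7 295.9 203.1] st 191.9 2.5 F u,v,z -0.2 -0.4 0.6 rot [-1.57  -0.006 -1.823] op 0.01
```

Call:
apply_moves --increments '[[[-0.2,0,0],[0,0,0],0],[[-0.2,0,0],[0,0,0],0],[[-0.2,0,0],[0,0,0],0],[[-0.2,0,0],[0,0,0],0],[[-0.2,0,0],[0,0,0],0]]'

```text
t: 16.42
eef_pos: [555.3, 306.2, 203.0]
tcp_rot: [-1.57, -0.006, -1.823]
ft_force: [-0.5, 0.5, -1.0]
opening: 0.007
```

```bash
python3 -c "
from h import *
st()"
```

```text
t 16.43 pos [555.3 306.2 203. ] st 202.5 2.6 F u,v,z 0.4 -0.6 -1.0 rot [-1.57  -0.006 -1.823] op 0.01
```

I had the sign wrong: the lamp push is along +x of the tool. Nothing was touched, so I reverse.

Call:
apply_moves --increments '[[[1.2,0,-0.05],[0,0,0],0],[[1.2,0,-0.05],[0,0,0],0],[[1.2,0,-0.05],[0,0,0],0],[[1.2,0,-0.05],[0,0,0],0],[[0.6,0,0],[0,0,0],0]]'

```text
t: 17.05
eef_pos: [538.5, 250.3, 203.5]
tcp_rot: [-1.571, -0.006, -1.823]
ft_force: [-0.2, 0.5, 0.6]
opening: 0.003
```

Call:
apply_moves --increments '[[[0.2,0,0],[0,0,0],0],[[0.2,0,0],[0,0,0],0],[[0.2,0,0],[0,0,0],0],[[0.2,0,0],[0,0,0],0],[[0.2,0,0],[0,0,0],0]]'

```text
t: 17.68
eef_pos: [536.0, 240.2, 203.6]
tcp_rot: [-1.57, -0.006, -1.823]
ft_force: [0.5, -0.5, 0.6]
opening: 0.005
```

```bash
python3 -c "
from h import *
st()"
```

```text
t 17.68 pos [536.  240.2 203.6] st 133.9 -0.6 F u,v,z -0.4 0.6 0.6 rot [-1.57  -0.006 -1.823] op 0.01
```

Call:
apply_moves --increments '[[[0.12,0,0],[0,0,0],0],[[0.12,0,0],[0,0,0],0],[[0.12,0,0],[0,0,0],0],[[0.12,0,0],[0,0,0],0],[[0.12,0,0],[0,0,0],0]]'

```text
t: 18.3
eef_pos: [535.5, 237.4, 204.3]
tcp_rot: [-1.568, 0.001, -1.823]
ft_force: [1.5, 7.0, -0.5]
opening: 0.007
```

Call:
apply_moves --increments '[[[0.12,0,0],[0,0,0],0],[[0.12,0,0],[0,0,0],0],[[0.12,0,0],[0,0,0],0],[[0.12,0,0],[0,0,0],0],[[0.12,0,0],[0,0,0],0]]'

```text
t: 18.92
eef_pos: [535.2, 236.2, 205.2]
tcp_rot: [-1.565, 0.011, -1.823]
ft_force: [1.2, 6.1, -0.0]
opening: 0.004
```

```bash
python3 -c "
from h import *
st()"
```

```text
t 18.93 pos [535.2 236.2 205.2] st 129.8 -0.4 F u,v,z 6.3 -0.2 -0.0 rot [-1.565  0.011 -1.823] op 0.0
```

Call:
apply_moves --increments '[[[0.3,0.02,0],[0,0,0],0],[[0.4,0.02,0],[0,0,0],0],[[0.4,0.02,0],[0,0,0],0],[[0.4,0.02,0],[0,0,0],0],[[0.4,0.02,0],[0,0,0],0]]'

```text
t: 19.55
eef_pos: [533.9, 226.1, 210.0]
tcp_rot: [-1.555, 0.031, -1.822]
ft_force: [-0.3, 10.9, 7.8]
opening: 0.001
```

```bash
python3 -c "
from h import *
st(); plan(np.array([505,110,0])+U*80+Z*203)"
```

```text
t 19.55 pos [533.9 226.1 210. ] st 119.6 0.7 F u,v,z 10.5 -2.9 7.8 rot [-1.555  0.031 -1.822] op 0.0
[[[0.8, 0.12, -0.01], [-0.2, -0.2, -0.4], 0], [[0.8, 0.12, -0.01], [-0.2, -0.2, -0.4], 0], [[0.79, 0.13, -0.01], [-0.2, -0.2, -0.4], 0], [[0.79, 0.13, -0.01], [-0.2, -0.2, -0.4], 0], [[0.79, 0.14, -0.01], [-0.2, -0.2, -0.4], 0]]
```

Rubber friction drags the fingers upward as the bar follows its arc. I'll follow the arc (rising as it goes) and take out the tilt.

Call:
apply_moves --increments '[[[0.2,-0.1,0],[0,0,-0.3],0],[[0.3,-0.18,0],[0,0,-0.3],0],[[0.3,-0.18,0],[0,0,-0.3],0],[[0.3,-0.18,0],[0,0,-0.3],0],[[0.3,-0.18,0],[0,0,-0.3],0]]'

```text
t: 20.18
eef_pos: [530.3, 212.8, 218.2]
tcp_rot: [-1.554, 0.005, -1.822]
ft_force: [2.1, 3.4, -3.1]
opening: 0.009
```

```bash
python3 -c "
from h import *
st()"
```

```text
t 20.18 pos [530.3 212.8 218.2] st 105.8 0.3 F u,v,z 3.8 1.2 -3.1 rot [-1.554  0.005 -1.822] op 0.01
```

Call:
apply_moves --increments '[[[0.3,-0.12,0],[0,0,-0.1],0],[[0.3,-0.13,0],[0,0,-0.1],0],[[0.3,-0.13,0],[0,0,-0.1],0],[[0.3,-0.12,0],[0,0,-0.1],0],[[0.3,-0.12,0],[0,0,-0.1],0]]'

```text
t: 20.8
eef_pos: [526.4, 196.9, 225.0]
tcp_rot: [-1.553, -0.004, -1.823]
ft_force: [1.1, 1.8, -1.6]
opening: 0.006
```

```bash
python3 -c "
from h import *
st()"
```

```text
t 20.8 pos [526.4 196.9 225. ] st 89.5 0.3 F u,v,z 2.0 0.7 -1.6 rot [-1.553 -0.004 -1.823] op 0.01
```

Call:
apply_moves --increments '[[[0.3,-0.11,0],[0,0,0],0],[[0.3,-0.11,0],[0,0,0],0],[[0.3,-0.1,0],[0,0,0],0],[[0.3,-0.1,0],[0,0,0],0],[[0.3,-0.1,0],[0,0,0],0]]'

```text
t: 21.42
eef_pos: [522.2, 181.1, 230.7]
tcp_rot: [-1.554, -0.005, -1.823]
ft_force: [1.6, 2.0, -0.8]
opening: 0.007
```

Call:
apply_moves --increments '[[[0.3,-0.09,0],[0,0,0],0],[[0.3,-0.09,0],[0,0,0],0],[[0.3,-0.08,0],[0,0,0],0],[[0.3,-0.08,0],[0,0,0],0],[[0.3,-0.08,0],[0,0,0],0]]'

```text
t: 22.05
eef_pos: [517.8, 165.3, 235.3]
tcp_rot: [-1.554, -0.005, -1.823]
ft_force: [1.1, 0.9, -0.7]
opening: 0.006
```

```bash
python3 -c "
from h import *
st()"
```

```text
t 22.05 pos [517.8 165.3 235.3] st 56.7 -0.6 F u,v,z 1.2 0.9 -0.7 rot [-1.554 -0.005 -1.823] op 0.01
```

Call:
apply_moves --increments '[[[0.3,-0.05,0],[0,0,0],0],[[0.3,-0.05,0],[0,0,0],0],[[0.3,-0.05,0],[0,0,0],0],[[0.3,-0.04,0],[0,0,0],0],[[0.3,-0.04,0],[0,0,0],0]]'

```text
t: 22.68
eef_pos: [513.6, 149.5, 237.9]
tcp_rot: [-1.555, -0.006, -1.823]
ft_force: [0.2, -0.3, 0.8]
opening: 0.004
```

Call:
apply_moves --increments '[[[0.3,-0.03,0],[0,0,0],0],[[0.3,-0.03,0],[0,0,0],0],[[0.3,-0.03,0],[0,0,0],0],[[0.3,-0.02,0],[0,0,0],0],[[0.2,0,0],[0,0,0],0]]'

```text
t: 23.3
eef_pos: [509.8, 134.9, 239.2]
tcp_rot: [-1.554, -0.006, -1.823]
ft_force: [-0.5, -0.5, 0.2]
opening: 0.004
```

Run:
```python
from h import *
st(); O=np.array([505,110,0.])
p=read_camera('side'); M=camT(p)
for t in ['post_top','bar_mount','head','frame_front']:
    for d in nets.mark_of(p,t)[:1]: x=w(M,d['point']); print(t,x.round(1),'st',((x-O)@U).round(1),((x-O)@V).round(1),round(d['confidence'],2))
im=p['img']; cv2.imwrite('pics/side6.png',cv2.cvtColor(cv2.resize(im[120:300,250:480],None,fx=3.3,fy=3.3,interpolation=cv2.INTER_CUBIC),cv2.COLOR_RGB2BGR))
```

```text
t 23.3 pos [509.8 134.9 239.2] st 25.3 -1.2 F u,v,z -0.6 -0.4 0.2 rot [-1.554 -0.006 -1.823] op 0.0
post_top [494.7  78.9 257.1] st -32.7 -2.7 0.7
bar_mount [495.7  86.9 252. ] st -24.7 -3.6 0.92
head [482.8  12.1 195.7] st -100.4 1.5 0.94
```

View pics/side6.png

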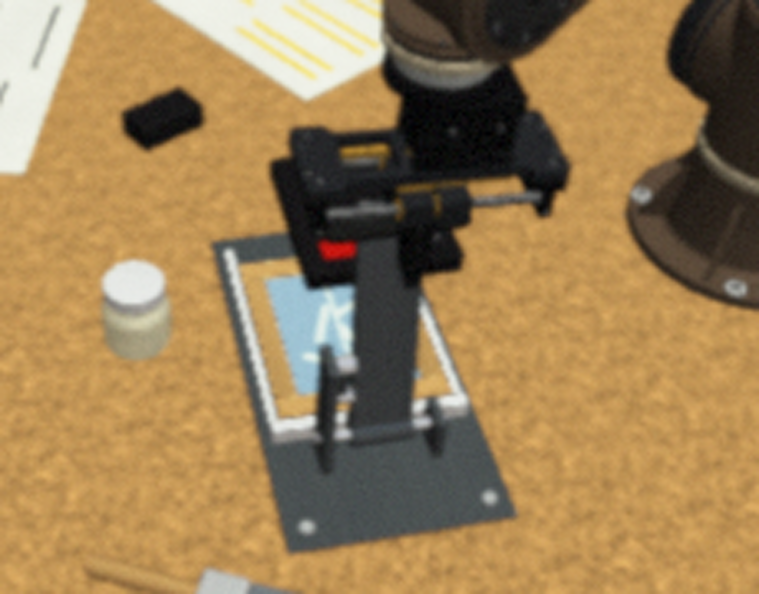

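The lamp has snapped forward: the post at crop (385,330) leans over the frame, and post_top is at st y -33. Now I'll follow it to the bar and press slowly.

Call:
apply_moves --increments '[[[0.3,0,0],[0,0,0],0],[[0.3,0,0],[0,0,0],0],[[0.3,0,0],[0,0,0],0],[[0.2,0,0],[0,0,0],0],[[0.1,0,0],[0,0,0],0]]'

```text
t: 24.18
eef_pos: [506.6, 122.8, 239.2]
tcp_rot: [-1.555, -0.006, -1.822]
ft_force: [0.6, 0.1, 0.1]
opening: 0.002
```

Call:
apply_moves --increments '[[[0.07,0,0],[0,0,0],0],[[0.07,0,0],[0,0,0],0],[[0.07,0,0],[0,0,0],0],[[0.07,0,0],[0,0,0],0],[[0.07,0,0],[0,0,0],0]]'

```text
t: 24.8
eef_pos: [505.7, 119.3, 239.2]
tcp_rot: [-1.555, -0.006, -1.822]
ft_force: [0.7, -0.0, 0.3]
opening: 0.006
```

Call:
apply_moves --increments '[[[0.06,0,0],[0,0,0],0],[[0.06,0,0],[0,0,0],0],[[0.06,0,0],[0,0,0],0],[[0.06,0,0],[0,0,0],0],[[0.06,0,0],[0,0,0],0]]'

```text
t: 25.42
eef_pos: [504.9, 116.2, 239.3]
tcp_rot: [-1.555, -0.006, -1.822]
ft_force: [-0.4, -0.7, 0.1]
opening: 0.005
```

```bash
python3 -c "
from h import *
st()"
```

```text
t 25.43 pos [504.9 116.2 239.3] st 6.0 -1.5 F u,v,z -0.7 -0.3 0.1 rot [-1.555 -0.006 -1.822] op 0.0
```

Call:
apply_moves --increments '[[[0.06,0,0],[0,0,0],0],[[0.06,0,0],[0,0,0],0],[[0.06,0,0],[0,0,0],0],[[0.06,0,0],[0,0,0],0],[[0.06,0,0],[0,0,0],0]]'

```text
t: 26.05
eef_pos: [504.7, 114.9, 239.4]
tcp_rot: [-1.554, -0.002, -1.823]
ft_force: [1.0, 5.3, -0.7]
opening: 0.004
```

Call:
apply_moves --increments '[[[0.06,0,0],[0,0,0],0],[[0.06,0,0],[0,0,0],0],[[0.06,0,0],[0,0,0],0],[[0.06,0,0],[0,0,0],0],[[0.06,0,0],[0,0,0],0]]'

```text
t: 26.68
eef_pos: [504.7, 115.0, 239.4]
tcp_rot: [-1.553, 0.004, -1.823]
ft_force: [1.4, 5.4, 0.0]
opening: 0.003
```

```bash
python3 -c "
from h import *
st()"
```

```text
t 26.68 pos [504.7 115.  239.4] st 4.8 -1.5 F u,v,z 5.6 0.1 0.0 rot [-1.553  0.004 -1.823] op 0.0
```

Call:
apply_moves --increments '[[[0.1,0,0],[0,0,0],0],[[0.12,0,0],[0,0,0],0],[[0.12,0,0],[0,0,0],0],[[0.12,0,0],[0,0,0],0],[[0.12,0,0],[0,0,0],0]]'

```text
t: 27.3
eef_pos: [504.7, 115.0, 239.6]
tcp_rot: [-1.551, 0.016, -1.823]
ft_force: [2.1, 10.3, -1.2]
opening: 0.006
```

```bash
python3 -c "
from h import *
st()"
```

```text
t 27.3 pos [504.7 115.  239.6] st 4.8 -1.4 F u,v,z 10.5 -0.4 -1.2 rot [-1.551  0.016 -1.823] op 0.01
```

Call:
apply_moves --increments '[[[0.15,0,0],[0,0,0],0],[[0.165,0,0],[0,0,0],0],[[0.165,0,0],[0,0,0],0],[[0.165,0,0],[0,0,0],0],[[0.165,0,0],[0,0,0],0]]'

```text
t: 27.92
eef_pos: [504.8, 115.2, 239.8]
tcp_rot: [-1.549, 0.033, -1.824]
ft_force: [3.1, 13.7, -2.5]
opening: 0.007
```

```bash
python3 -c "
from h import *
st()"
```

```text
t 27.93 pos [504.8 115.2 239.8] st 5.0 -1.4 F u,v,z 14.0 -0.3 -2.5 rot [-1.549  0.033 -1.824] op 0.01
```

One more call at the same shift, to be sure of the duration.

Call:
apply_moves --increments '[[[0.165,0,0],[0,0,0],0],[[0.165,0,0],[0,0,0],0],[[0.165,0,0],[0,0,0],0],[[0.165,0,0],[0,0,0],0],[[0.165,0,0],[0,0,0],0]]'

```text
t: 28.55
eef_pos: [505.0, 115.4, 240.0]
tcp_rot: [-1.546, 0.05, -1.824]
ft_force: [3.1, 14.4, -1.3]
opening: 0.007
```

```bash
python3 -c "
from h import *
st()"
```

```text
t 28.55 pos [505.  115.4 240. ] st 5.2 -1.3 F u,v,z 14.7 -0.4 -1.3 rot [-1.546  0.05  -1.824] op 0.01
```

About 14.5 N held for over a second. Now I'll retreat.

Call:
apply_moves --increments '[[[-0.5,0,0],[0,0,0],0],[[-2,0,0],[0,0,0],0],[[-3,0,0],[0,0,0],0],[[-3,0,0],[0,0,0],0],[[-2,-3,0],[0,0,0],0]]'

```text
t: 29.18
eef_pos: [530.2, 217.2, 274.0]
tcp_rot: [-1.55, 0.046, -1.826]
ft_force: [-0.5, -1.3, 0.5]
opening: 0.006
```

Call:
apply_moves --increments '[[[0,-4,0],[0,0,0],0],[[0,-4,0],[0,0,0],0],[[0,-2,0],[0,0,0],0],[[0,0,0],[0,0,0],0],[[0,0,0],[0,0,0],0]]'

```text
t: 29.8
eef_pos: [526.9, 214.3, 377.2]
tcp_rot: [-1.549, 0.045, -1.825]
ft_force: [0.1, 1.3, -0.5]
opening: 0.005
```

Run:
```python
from h import *
st(); O=np.array([505,110,0.])
for c in ['side','top']:
  p=read_camera(c); M=camT(p)
  for t in ['post_top','bar_mount','head','frame','frame_front','frame_back','jar','tumbler','brush','adapter']:
    for d in nets.mark_of(p,t)[:1]: x=w(M,d['point']); print(c,t,x.round(1),'st',((x-O)@U).round(1),((x-O)@V).round(1),round(d['confidence'],2))
  if c=='side': save(p,'side7')
st()
```

```text
t 29.8 pos [526.9 214.3 377.2] st 106.6 -3.3 F u,v,z 1.3 -0.2 -0.5 rot [-1.549  0.045 -1.825] op 0.0
side post_top [494.9  82.5 253.1] st -29.1 -3.4 0.56
side bar_mount [495.4  86.8 256.4] st -24.8 -3.8 0.61
side head [481.3  11.1 194.2] st -101.7 0.3 0.89
side frame [477.5 -20.6   6.9] st -133.4 4.1 0.81
side frame_front [498.5  81.8 256.1] st -28.9 0.3 0.62
side frame_back [ 451.5 -117.5   16.4] st -233.6 1.7 0.92
side jar [ 646.5 -103.8    1.1] st -174.4 188.0 0.71
side tumbler [596.1 444.9   1.7] st 346.9 9.5 0.62
side brush [702.2 193.    3.7] st 127.2 172.1 0.69
side adapter [ 506.5 -407.     3.5] st -502.0 123.5 0.7
top post_top [498.6  80.  247.5] st -30.7 0.8 0.8
top bar_mount [494.4  86.8 249.9] st -25.1 -4.8 0.83
top head [479.4   8.5 193.3] st -104.7 -0.9 0.86
top frame [ 5.075e+02 -4.111e+02 -2.000e-01] st -505.8 125.3 0.66
top frame_front [ 451.8 -112.4   18.5] st -228.7 0.8 0.64
top frame_back [ 450.7 -117.1   15.2] st -233.5 0.8 0.74
top jar [ 6.489e+02 -1.044e+02 -6.000e-01] st -174.4 190.4 0.57
top tumbler [595.5 452.3  -0.8] st 354.0 7.2 0.71
top brush [699.3 192.6   1.7] st 126.1 169.3 0.85
top adapter [ 509.9 -409.6   -2.8] st -503.8 127.3 0.96
t 30.9 pos [527.1 214.4 378.2] st 106.7 -3.2 F u,v,z -0.4 -0.6 -0.2 rot [-1.548  0.046 -1.824] op 0.01
```

View pics/side7.png

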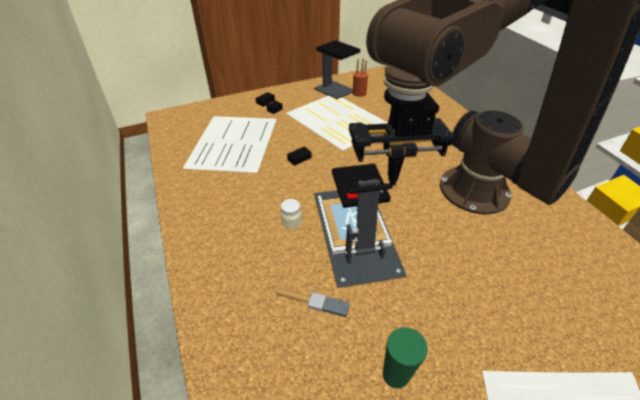

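The side view shows the lamp leaning forward at (365,215) and the frame home at (350,225). The gripper hangs high and clear, and the bystanders have not moved. I'm handing in.

```bash
python3 -c "
from h import *
env.job_done(); st()"
```

```text
the job is handed in; nothing more can be done
the job is handed in; nothing more can be done
```

The job is handed in. The frame is home against the end stop and the lamp is locked forward; it took about 31 s of the 70 s allowed.

- **Frame:** I pushed it about 72 mm to the stop and pressed it there for over a second, at about 12 N and then 14 N. It did not move further as the force rose. The last looks put its back edge about 233.5 mm before the hinge, against 235 mm expected when home.
- **Lamp:** I felt the bar, pushed it past its over-centre point and it snapped forward. I then pressed it against the stop at about 14 to 14.7 N for over a second. Afterwards the nets put post_top about 30 mm before the hinge and about 250 mm up, against 33 and 253 mm expected at the stop.
- **Forces:** the highest reading at the end of any move was about 13.5 N while moving the lamp, from rubber friction on the bar, and about 15 N when pressing. Forces are only reported at the end of each move, so a short peak in between would not show.
- **Finish:** the gripper ended about 120 mm above the lamp with no contact force. The nets found all four bystanders within about 5 mm of where they started.

**Failed or disagreeing:**
- I first approached the lamp in the wrong direction, into free air, and touched nothing.
- In the last looks, the top view put the frame and its front edge in the wrong place, and the side view mistook the lamp's post for the front edge. I relied on the back edge, which both views agreed on, and on the pressing contact.

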